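Find the socket key that fits the rack's foot nut

ROBOT

A 7-joint arm with a two-finger parallel gripper is mounted at the origin on the work surface. World frame = base frame: x ahead of the robot, y to its left, z up, the work surface at z = 0. Lengths are in mm, angles in rad, forces in N, time in s.
With the tool pointing down it reaches from about 425 to 875 mm from the base axis. Payload 4.7 kg.
Tool frame: the origin (TCP) lies at the very end of the fingers, on their centre line; the grasp point (between the pads) lies 19 mm behind it; z points along the fingers, y is the direction in which the jaws open and shut (so a half turn about z gives the same grasp; the last joint's range is limited). The gripper opens to 85 mm and grips with 20 to 120 N. Pads are 22 mm wide; open, the fingers measure 114 mm over their backs; the gripper's body (76 mm by 85 mm) begins 54 mm behind the grasp point. The pads swing forward as they close: fully open they stand 13 mm farther back than shut.
Start: joints at [-1.21, 0.321, -0.07, 1.45, 0.023, 1.371, -0.057], TCP at [220.956, 611.313, 231.349] pointing down, gripper open.
Joint ranges: [-2.86, 2.86], [-0.3, 2.09], [-1.38, 1.24], [0.06, 2.45], [-1.56, 4.7], [0.09, 2.05], [-2.69, 2.69]. Speed limits (rad/s): [2.57, 2.57, 3.14, 3.14, 3.14, 3.14, 3.14].

INTERFACE

Orientations are given as a rotation vector (axis times angle).
In Python, from rig import env, imaging, nets gives the robot as it stands. Calls block until the motion is done:
- env.move_ptp(position, orientation): joint-space move of the TCP to a pose.
- env.move_l(position, orientation=None, speed=150, until_force=None): straight line of the TCP; orientation=None keeps the orientation; speed is the mean speed in mm/s. With until_force (N) it stops when the force on the tool has changed by that much, and returns True; else False.
- env.goto_joints(angles): joint-space move.
- env.release() and env.close(squeeze=None): open the fingers fully, or close them until they stop; squeeze is the grip in N (None keeps the last).
- env.pause(seconds).
- env.inverse_kinematics(position, orientation): joint angles nearest the present ones, or None.
- env.get_state(): the state.
- imaging.get_image(name): name is "scene" or "top"; returns the picture (400x640x3 uint8, red, green, blue); there is no depth.
- imaging.calibration(name): a dict with "intrinsics" (3x3 intrinsics, pixels), "view" (4x4, takes a point from world to camera coordinates). Camera axes: x right, y down, z forward; pixel columns grow to the right and rows downward; lengths in mm; the calibration is good to about 2 mm. A picture is of the moment at which its call begins. calibration takes no time and is no camera call.
A pose or a line that the arm cannot do raises env.Unreachable and nothing moves.
- env.sign_off(): hands the job in, once; it reports no verdict.
Trained networks look in the newest picture that a camera, given by its name, has taken for a name from the list of things; names that differ only in an ending like _2 or _b are one class to them, and where a whole thing is asked for, a point or a joint stands for the part that bears it (a point fixed in the world has none). Each returns a list of dicts, best first, with "conf" (0 to 1); they miss things now and then, are a little off and sometimes report something else, mostly with a low value. They report only what shows in the picture. A call takes as long as a camera call. They do not tell look-alikes from the thing itself.
- nets.spot_in(target, camera): "location" ([x, y, z] in mm, in the coordinates of the camera as it stood for that picture, good to about 4 mm: the middle of the surface that is visible of it).
- nets.masks_of(target, camera): "region" (400x640 bool, what is visible of it).
- nets.spot_point(target, camera): "location" ([x, y, z] in mm, in the coordinates of the camera as it stood for that picture, good to about 4 mm: a listed point, or the origin of a listed thing).
The state is a dict: "time": time; "joint_pos": joint angles; "joint_vel": joint speeds; "joint_torque": joint torques, N m; "eef_pos": TCP position; "tool_rot": TCP orientation; "ft_force": force on the tool from outside, world axes, zero at the start; "wrist_torque": the same for the moment, N m; "finger_gap": finger opening in mm.
Only numpy, scipy, OpenCV 4.12 (cv2) and the standard library are available. Lean on these libraries where they do the work, as an engineer would, in place of code of your own. Each camera call takes 0.05 s, during which the arm holds its last target.

TASK

The nut on the foot of the black rack needs tightening, and only one of the three socket keys fits it: try the keys on the nut until one goes fully down over it, standing any that does not fit upright on the counter again. Finish still gripping the fitting key by its wing handle, fully home on the nut and upright; do not let go. Leave everything else where it stands.

Things in the scene. Friction and masses are not known exactly. Their poses are not given: they have to be found in the camera images.
- key_a_grip (a point): steel socket key standing upright, 74 mm tall, 160 g: a hexagonal barrel (36 mm across flats, 28 mm high) with a hexagonal bore 22 mm deep, open below, under a flat wing handle 36 mm wide (along the key's x), 12 mm thick (y), 46 mm high. This point: centre of the wing, on the key's axis, 51 mm above its lower rim; z up. Two opposite corners of the bore lie along x
- key_b_grip (a point): second socket key, exactly like key_a outside, same point and axes. The three keys differ only in their bores, seen from below: in some order 17, 20 and 27 mm across flats. The one of 27 fits the nut with 1.5 mm of play each side; the other two do not go over it. Which key has which bore is not known beforehand
- key_c_grip (a point): third socket key, exactly like key_a outside, same point and axes; its bore too is one of the three and must be found by trying
- nut_top (a point): tip of the domed steel hex nut on the foot of the black rack, 27 mm above the counter; z up, two opposite corners of the hexagon along x (repeats every 60 degrees). Dome 7 mm high, at most 16 mm across; below it the hexagon, 14 mm high, 24 mm across flats, top 3 mm chamfered to 20 mm. It turns only stiffly (1.5 N m). Fully home, a key's wing centre is 30 mm above this point
- rack: matte black steel rack, fixed; origin on the counter under the nut. The nut's foot plate is 6 mm thick, about 80 mm square; the fitting key's rim rests on it when home. A key too small, or out of line with the hexagon, stops about 14 mm higher, on the nut's top. The shelf stands 140 to 350 mm away to the rack's -y, 270 mm wide along x, 104 mm high, back rail 240 mm high
- jar_a: amber glass jar with steel lid on the rack's shelf, 84 mm across, 130 mm tall, origin at its underside; leave alone
- jar_b: the other amber glass jar on the rack's shelf, same size, origin at its underside; leave alone
- lunch_box: closed plastic lunch box with clip lid, 128 x 188 x 66 mm, long side along its y, origin at its underside; leave alone
- can_opener: steel hand can opener lying flat, about 190 mm long along its x, 60 mm wide, 40 mm high at its turning knob near +x, origin on the counter below its middle; leave alone
- spoon_rest: low white ceramic spoon rest, 96 mm across, 20 mm high, with a short lip to its +x, origin at its underside; leave alone
- mug: white ceramic mug, 80 mm across, 90 mm tall, handle at its +y, origin at its underside; leave alone
- soap: clear soap pump bottle, 64 mm across, 187 mm tall, origin at its underside; leave alone
Things that resemble listed ones, but are neither listed nor needed, are in the scene too. What is shaped like the part that bears key_c_grip but yellow is not meant. Leave any brown look-alike of the part that bears key_b_grip alone.

How it is judged:
By the outcome, as a careful person would: the job done as asked, in the order asked, and still so for the second after the job is handed in, while the arm keeps its last pose, push and grip.
It also fails if it takes over 72 s, if anything falls off the work surface, if the arm or the gripper's body presses on something with over 40 N, if the wrist force passes 120 N, or if a joint passes its speed limit or range.

## Working session

There is one attempt and no reset: what is moved stays moved. The work goes in short steps, each a Python script; the robot and the scene stay as the last script left them, time stands still between calls to the robot, and variables do not carry over. Pictures are saved under pics/ and viewed, and the job is handed in when it is done.

```bash
mkdir -p pics; ls
python3 - <<'E'
from rig import env, imaging, nets
import cv2
for n in ("scene","top"):
    im=imaging.get_image(n); cv2.imwrite(f"pics/{n}0.png",im[:,:,::-1])
    c=imaging.calibration(n); print(n,c["intrinsics"].tolist(),c["view"].round(3).tolist())
print(env.get_state())
E
```

```text
pics
scene [[393.7367707577833, 0.0, 323.605239545328], [0.0, 393.7367707577833, 197.3631484157864], [0.0, 0.0, 1.0]] [[-0.008, 1.0, 0.004, -2.509], [0.831, 0.009, -0.556, -408.452], [-0.556, -0.001, -0.831, 1368.053], [0.0, 0.0, 0.0, 1.0]]
top [[382.2383068864967, 0.0, 316.98847606580676], [0.0, 382.2383068864967, 204.2024186760387], [0.0, 0.0, 1.0]] [[0.026, -0.999, 0.023, -25.936], [-0.986, -0.029, -0.162, 578.968], [0.163, -0.018, -0.987, 966.904], [0.0, 0.0, 0.0, 1.0]]
{'time': 0.1, 'joint_pos': array([-1.2099025 ,  0.32176478, -0.07008188,  1.45155642,  0.02257013,
        1.37080624, -0.0568927 ]), 'joint_vel': array([ 0.00011899, -0.00136074, -0.00168646, -0.00356966, -0.00030632,
       -0.00026131, -0.00067064]), 'joint_torque': array([ 3.59979222e-04, -4.94876647e+01, -3.83473886e-01, -3.15208125e+01,
        1.32278987e-02,  7.41456170e-03, -4.63428898e-05]), 'eef_pos': array([220.79643652, 610.83333721, 230.32079752]), 'tool_rot': array([-5.41934595e-01, -3.09425507e+00,  2.72069884e-03]), 'ft_force': array([ 0.17550154, -0.62440413,  0.21927225]), 'wrist_torque': array([0.05301021, 0.02907575, 0.01809306]), 'finger_gap': 84.91618798762386}
```

View pics/scene0.png

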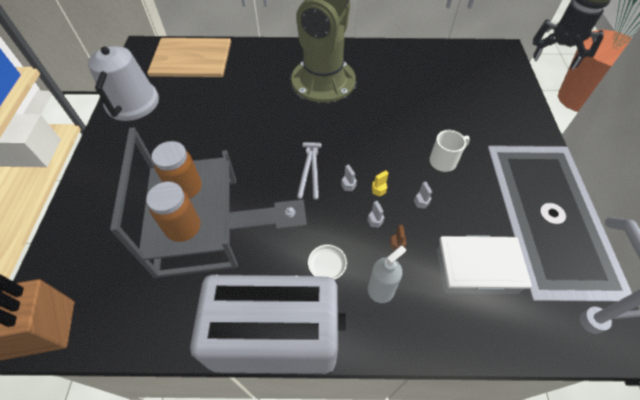

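View pics/top0.png

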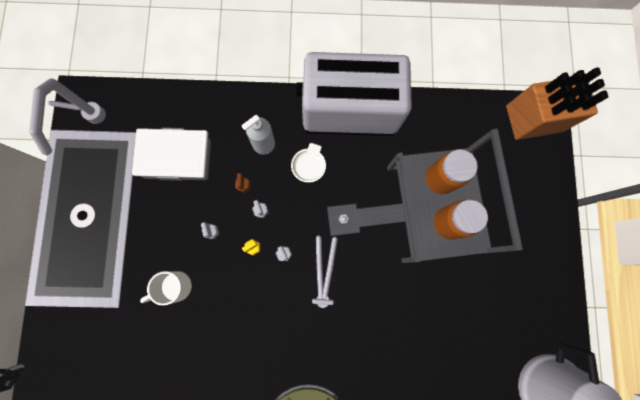

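```bash
cat > h.py <<'E'
from rig import env, imaging, nets
import numpy as np, cv2
def w(loc,cam):
    V=imaging.calibration(cam)["view"]; return V[:3,:3].T@(np.array(loc)-V[:3,3])
def px(p,cam):
    c=imaging.calibration(cam);V=c["view"];q=V[:3,:3]@np.array(p)+V[:3,3];q=c["intrinsics"]@q;return q[:2]/q[2]
def ray(uv,cam,z):
    c=imaging.calibration(cam);V=c["view"];R=V[:3,:3];o=-R.T@V[:3,3]
    d=R.T@np.linalg.inv(c["intrinsics"])@np.array([uv[0],uv[1],1.]);return o+d*(z-o[2])/d[2]
E
python3 - <<'E'
from h import *
for t in ["key_a_grip","nut_top","rack","jar_a","lunch_box","can_opener","spoon_rest","mug","soap"]:
  for c in ("scene","top"):
    for d in nets.spot_point(t,c):
        p=w(d["location"],c); print(t,c,round(d["conf"],2),p.round(0),px(p,c).round(0))
E
```

```text
key_a_grip scene 0.76 [505. 280.  46.] [426. 193.]
key_a_grip top 0.72 [ 533. -344.  105.] [450. 223.]
key_a_grip top 0.67 [698.  17.  -2.] [308. 166.]
key_a_grip top 0.62 [504. 276.  54.] [206. 229.]
key_a_grip top 0.24 [392. -34.   3.] [324. 276.]
nut_top scene 0.4 [544. -85.  26.] [289. 208.]
nut_top top 0.57 [550. -82.  21.] [343. 217.]
nut_top top 0.27 [546. -87.  -2.] [344. 220.]
rack scene 0.91 [549. -84.  -4.] [290. 216.]
rack top 0.95 [546. -86.  -2.] [344. 220.]
rack top 0.7 [706. 380.  -6.] [180. 159.]
rack top 0.6 [756. 147.   0.] [263. 144.]
jar_a scene 0.93 [ 645. -321.  106.] [183. 225.]
jar_a scene 0.82 [ 532. -343.  102.] [184. 187.]
jar_a top 0.93 [ 534. -343.  103.] [450. 222.]
jar_a top 0.59 [ 645. -319.  104.] [439. 179.]
jar_a top 0.33 [546. -85.  -1.] [343. 220.]
lunch_box scene 0.56 [711. 383.   2.] [476. 272.]
lunch_box top 0.7 [701. 383.  -5.] [178. 161.]
lunch_box top 0.54 [548. -82.  21.] [343. 218.]
can_opener top 0.96 [391. -36.   0.] [324. 276.]
spoon_rest scene 0.84 [697.  16.  -1.] [327. 266.]
spoon_rest top 0.6 [696.  18.  -2.] [308. 166.]
mug scene 0.97 [353. 360.   3.] [443. 159.]
mug top 0.75 [355. 359.  -1.] [176. 286.]
soap scene 0.84 [758. 145.  -1.] [380. 290.]
soap top 0.58 [760. 150.   2.] [262. 143.]
```

The scene view shows three grey keys at about (349,178), (376,214) and (424,194). The yellow and brown look-alikes are at (380,183) and (399,237), and the nut is at (290,211). I'll zoom in for positions and yaw.

Run:
```python
from h import *
a=cv2.imread("pics/scene0.png")[150:260,270:450]; b=cv2.imread("pics/top0.png")[170:280,190:370]
cv2.imwrite("pics/zs.png",cv2.resize(a,None,fx=4.4,fy=4.4,interpolation=cv2.INTER_CUBIC))
cv2.imwrite("pics/zt.png",cv2.resize(b,None,fx=4.4,fy=4.4,interpolation=cv2.INTER_CUBIC))
for n,u in (("1",(349,172)),("2",(376,209)),("3",(424,188))): print(n,ray(u,"scene",65).round(0))
for n,u in (("1",(283,254)),("2",(260,209)),("3",(209,230))): print(n,ray(u,"top",50).round(0))
```

```text
1 [452.  74.  65.]
2 [569. 140.  65.]
3 [503. 270.  65.]
1 [446.  75.  50.]
2 [562. 140.  50.]
3 [503. 269.  50.]
```

View pics/zs.png

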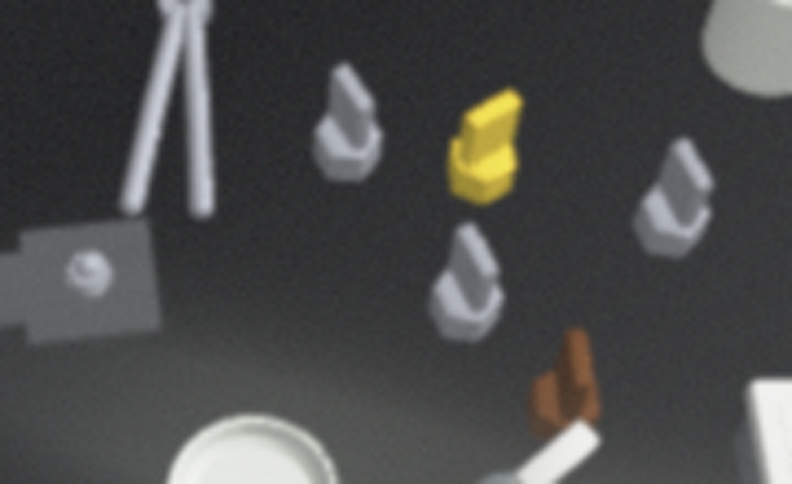

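View pics/zt.png

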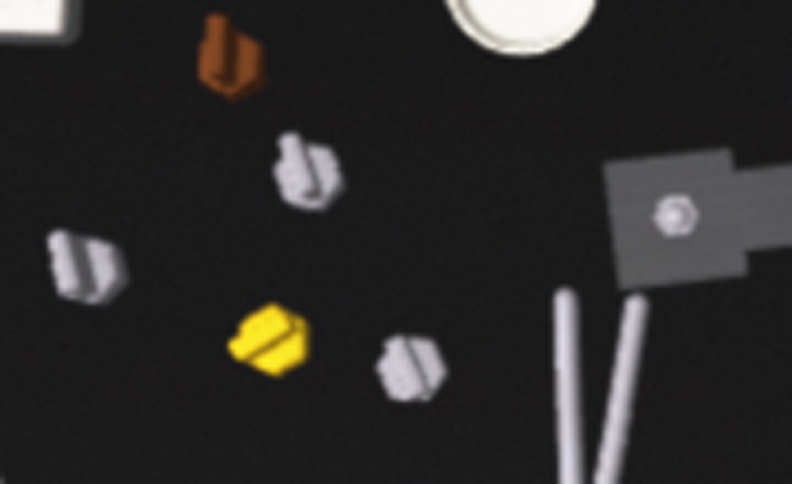

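```bash
cat > fit.py <<'E'
from h import *
from scipy.optimize import minimize
S=6
def prism(x,y,yaw,r,z0,z1,n=6):
    a=yaw+np.arange(n)*2*np.pi/n
    P=[(x+r*np.cos(t),y+r*np.sin(t),z) for z in (z0,z1) for t in a]; return np.array(P)
def wing(x,y,yaw,z0,z1,hx=18,hy=6):
    c,s=np.cos(yaw),np.sin(yaw)
    return np.array([(x+c*a*hx-s*b*hy,y+s*a*hx+c*b*hy,z) for z in (z0,z1) for a in(-1,1) for b in (-1,1)])
def keyparts(x,y,yaw,zb=0):
    return [prism(x,y,yaw,18/np.cos(np.pi/6),zb,zb+28),wing(x,y,yaw,zb+28,zb+74)]
def render(parts,cam,box):
    u0,v0,u1,v1=box; im=np.zeros(((v1-v0)*S,(u1-u0)*S),np.uint8)
    for P in parts:
        q=np.array([px(p,cam) for p in P]); q=((q-[u0-.5,v0-.5])*S-.5)
        h=cv2.convexHull(np.round(q*16).astype(np.int32)); cv2.fillConvexPoly(im,h,255,shift=4)
    return cv2.resize(im,(u1-u0,v1-v0),interpolation=cv2.INTER_AREA)/255.
def fit(alpha,cam,box,x0,parts=keyparts,yaws=None):
    best=None
    f=lambda p:np.mean((cv2.GaussianBlur(render(parts(p[0],p[1],p[2]/20),cam,box),(0,0),.6)-alpha)**2)
    for y in (np.radians(np.arange(0,180,20)) if yaws is None else yaws):
        r=minimize(f,[x0[0],x0[1],y*20],method="Nelder-Mead",options=dict(initial_simplex=np.array([[x0[0],x0[1],y*20],[x0[0]+6,x0[1],y*20],[x0[0],x0[1]+6,y*20],[x0[0],x0[1],y*20+4]]),xatol=.05,fatol=1e-6))
        if best is None or r.fun<best.fun: best=r
    return best.x[:2],np.degrees(best.x[2]/20)%180,best.fun
def avg(cam,n=6): return np.mean([imaging.get_image(cam).astype(float) for _ in range(n)],0)
E
python3 - <<'E'
from fit import *
for cam in ("scene","top"):
    im=avg(cam); np.save(f"{cam}_avg.npy",im)
    for n,p in (("1",(449,75)),("2",(566,140)),("3",(503,270))):
        u=px((*p,35),cam).astype(int); box=(u[0]-17,u[1]-20,u[0]+17,u[1]+20)
        g=im[box[1]:box[3],box[0]:box[2]].mean(2); sat=np.ptp(im[box[1]:box[3],box[0]:box[2]],2)
        bg=np.median(g); al=((g-bg)/(np.percentile(g,90)-bg)); al=np.clip(al*1.3,0,1); al[sat>50]=0
        xy,yaw,e=fit(al,cam,box,p); print(cam,n,xy.round(1),round(yaw,1),round(e,4))
    u=px((547,-84,10),cam).astype(int); c=im[u[1]-22:u[1]+22,u[0]-28:u[0]+28].clip(0,255).astype(np.uint8)
    print(u)
    cv2.imwrite(f"pics/nut_{cam}.png",cv2.resize(c,None,fx=13,fy=13,interpolation=cv2.INTER_CUBIC)[:,:,::-1])
E
```

```text
Traceback (most recent call last):
  File "fit.py", line 22, in fit
    r=minimize(f,[x0[0],x0[1],y*20],method="Nelder-Mead",options=dict(initial_simplex=np.array([[x0[0],x0[1],y*20],[x0[0]+6,x0[1],y*20],[x0[0],x0[1]+6,y*20],[x0[0],x0[1],y*20+4]]),xatol=.05,fatol=1e-6))
  File "fit.py", line 20, in <lambda>
    f=lambda p:np.mean((cv2.GaussianBlur(render(parts(p[0],p[1],p[2]/20),cam,box),(0,0),.6)-alpha)**2)
                                         ~~~~~~^^^^^^^^^^^^^^^^^^^^^^^^^^^^^^^^^^
  File "fit.py", line 15, in render
    q=np.array([px(p,cam) for p in P]); q=((q-[u0-.5,v0-.5])*S-.5)
                ~~^^^^^^^
  File "h.py", line 6, in px
    c=imaging.calibration(cam);V=c["view"];q=V[:3,:3]@np.array(p)+V[:3,3];q=c["intrinsics"]@q;return q[:2]/q[2]
ValueError: time passes only in moves, steps and waits
```

```bash
python3 - <<'E'
s=open('h.py').read().replace("def w(","_C={}\ndef cal(n):\n    if n not in _C: _C[n]=imaging.calibration(n)\n    return _C[n]\ndef w(",1)
i=s.index("def w("); s=s[:i]+s[i:].replace("imaging.calibration(","cal(")
open('h.py','w').write(s)
E
cat > r1.py <<'E'
from fit import *
import os
for cam in ("scene","top"):
    if not os.path.exists(f"{cam}_avg.npy"): np.save(f"{cam}_avg.npy",avg(cam))
    im=np.load(f"{cam}_avg.npy")
    for n,p in (("1",(449,75)),("2",(566,140)),("3",(503,270))):
        u=px((*p,35),cam).astype(int); box=(u[0]-17,u[1]-20,u[0]+17,u[1]+20)
        g=im[box[1]:box[3],box[0]:box[2]].mean(2); sat=np.ptp(im[box[1]:box[3],box[0]:box[2]],2)
        bg=np.median(g); al=((g-bg)/(np.percentile(g,90)-bg)); al=np.clip(al*1.3,0,1); al[sat>50]=0
        xy,yaw,e=fit(al,cam,box,p); print(cam,n,xy.round(1),round(yaw,1),round(e,4))
    u=px((547,-84,10),cam).astype(int); c=im[u[1]-22:u[1]+22,u[0]-28:u[0]+28].clip(0,255).astype(np.uint8)
    print(u)
    cv2.imwrite(f"pics/nut_{cam}.png",cv2.resize(c,None,fx=13,fy=13,interpolation=cv2.INTER_CUBIC)[:,:,::-1])
E
python3 r1.py
```

```text
scene 1 [449.1  76.7] 26.0 0.0033
scene 2 [565.3 144.9] 19.7 0.0043
scene 3 [504.  276.3] 15.3 0.0034
[289 212]
top 1 [448.5  76.8] 29.5 0.0032
top 2 [565.3 145.3] 22.5 0.0025
top 3 [503.2 276.6] 22.8 0.0032
[343 218]
```

View pics/nut_scene.png

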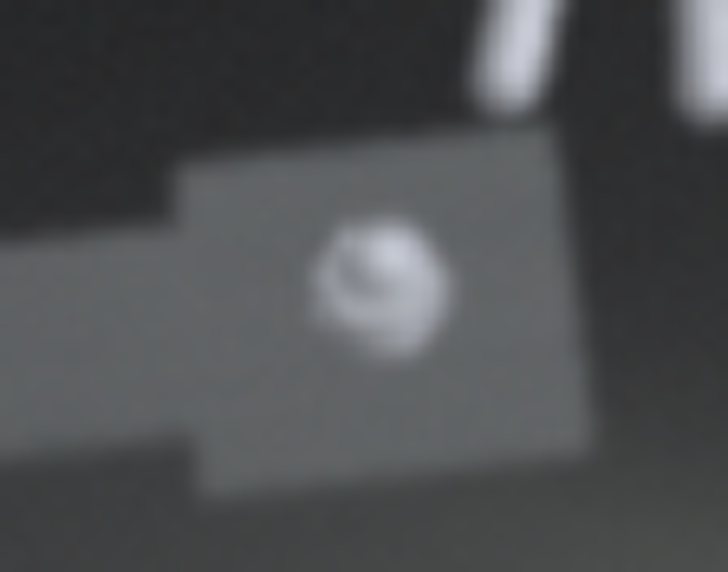

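View pics/nut_top.png

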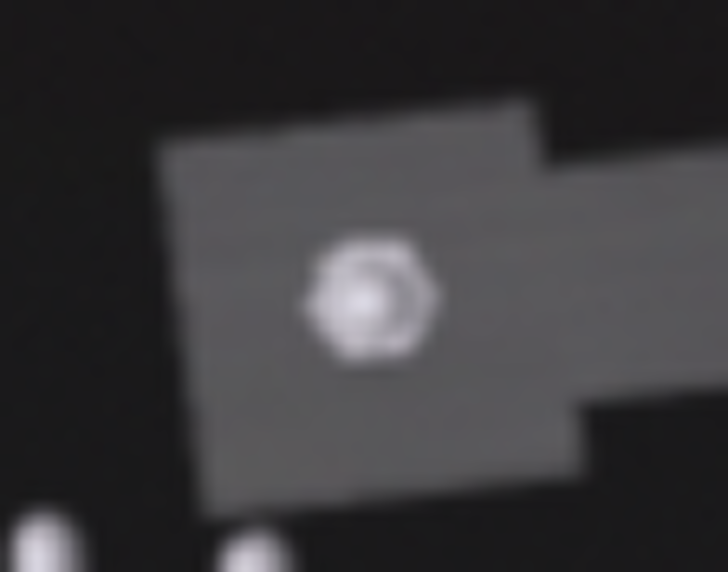

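```bash
cat > r2.py <<'E'
from fit import *
def nut(x,y,yaw):
    return [np.vstack([prism(x,y,yaw,12/np.cos(np.pi/6),6,17),prism(x,y,yaw,10/np.cos(np.pi/6),20,20.01)]),prism(x,y,0,7.0,20,24,12),]
for cam in ("scene","top"):
    im=np.load(f"{cam}_avg.npy"); u=px((547,-84,10),cam).astype(int); box=(u[0]-9,u[1]-9,u[0]+12,u[1]+9)
    g=im[box[1]:box[3],box[0]:box[2]].mean(2); bg=np.median(g)
    for k in (.5,.65,.8):
        al=np.clip((g-bg)/(k*(np.percentile(g,97)-bg)),0,1)
        xy,yaw,e=fit(al,cam,box,(547,-84),nut,np.radians([0,15,30,45])); print(cam,xy.round(1),round(yaw%60,1),round(e,4))
# plate corners
E
python3 r2.py
```

```text
scene [545.7 -82.9] 39.1 0.0059
scene [545.8 -82.8] 42.2 0.0038
scene [545.8 -82.7] 37.9 0.0064
top [547.8 -82.9] 38.3 0.0052
top [547.9 -82.9] 36.9 0.0018
top [547.9 -82.8] 36.2 0.0026
```

Both cameras agree: the keys are at about (449,77), (565,145) and (504,276) with yaws of 28°, 21° and 19°. The nut is at (547,-83), with its hexagon at 37° modulo 60. Next I'll check IK.

```bash
cat >> h.py <<'E'
from scipy.spatial.transform import Rotation as Ro
def ori(deg,flip=False):
    t=np.radians(deg+(180 if flip else 0)); y=np.array([-np.sin(t),np.cos(t),0]); z=np.array([0,0,-1.]); x=np.cross(y,z)
    return Ro.from_matrix(np.c_[x,y,z]).as_rotvec()
K={1:(448.8,76.8,28),2:(565.3,145.1,21.3),3:(503.6,276.5,19.5)}
N=(546.9,-82.9,37.)
E
python3 - <<'E'
from h import *
print(Ro.from_rotvec(env.get_state()["tool_rot"]).as_matrix().round(2).tolist())
for p in [*K.values(),N,(N[0],N[1],-23)]:
  for f in (0,1):
    for z in (36,130):
      q=env.inverse_kinematics([p[0],p[1],z],ori(p[2],f)); print(p,f,z,None if q is None else np.round(q,2))
print(env.get_state()["time"])
E
```

```text
[[-0.94, 0.34, 0.0], [0.34, 0.94, 0.0], [-0.0, 0.0, -1.0]]
(448.8, 76.8, 28) 0 36 [-0.62  0.11  0.41  2.14 -0.06  0.9   1.88]
(448.8, 76.8, 28) 0 130 [-0.65 -0.03  0.42  2.05  0.01  1.11  1.82]
(448.8, 76.8, 28) 1 36 [-0.73  0.11  0.53  2.15 -0.07  0.9  -1.24]
(448.8, 76.8, 28) 1 130 [-0.74 -0.03  0.51  2.06  0.02  1.11 -1.32]
(565.3, 145.1, 21.3) 0 36 [-0.52  0.36  0.27  1.83 -0.11  0.96  1.73]
(565.3, 145.1, 21.3) 0 130 [-0.55  0.25  0.3   1.76 -0.08  1.14  1.71]
(565.3, 145.1, 21.3) 1 36 [-0.7   0.38  0.48  1.84 -0.21  0.97 -1.33]
(565.3, 145.1, 21.3) 1 130 [-0.72  0.27  0.5   1.76 -0.14  1.14 -1.38]
(503.6, 276.5, 19.5) 0 36 [-0.65  0.34  0.12  1.85 -0.05  0.96  1.4 ]
(503.6, 276.5, 19.5) 0 130 [-0.67  0.23  0.14  1.77 -0.03  1.14  1.39]
(503.6, 276.5, 19.5) 1 36 [-0.9   0.35  0.41  1.86 -0.17  0.96 -1.64]
(503.6, 276.5, 19.5) 1 130 [-0.91  0.24  0.42  1.78 -0.11  1.14 -1.69]
(546.9, -82.9, 37.0) 0 36 [-0.45  0.34  0.64  1.92 -0.25  0.96  2.52]
(546.9, -82.9, 37.0) 0 130 [-0.53  0.22  0.72  1.84 -0.16  1.13  2.46]
(546.9, -82.9, 37.0) 1 36 [-0.59  0.39  0.82  1.92 -0.34  0.97 -0.54]
(546.9, -82.9, 37.0) 1 130 [-0.58  0.23  0.77  1.84 -0.18  1.14 -0.67]
(546.9, -82.9, -23) 0 36 [-0.53  0.37  0.74  1.92 -0.3   0.96  1.52]
(546.9, -82.9, -23) 0 130 [-0.57  0.23  0.77  1.84 -0.18  1.14  1.43]
(546.9, -82.9, -23) 1 36 [-0.78  0.5   1.07  1.93 -0.52  1.02 -1.45]
(546.9, -82.9, -23) 1 130 [-0.81  0.31  1.07  1.85 -0.3   1.15 -1.61]
1.6
```

```bash
cat > act.py <<'E'
from h import *
GZ=36
def st(tag):
    s=env.get_state(); print(tag,"t",round(s["time"],2),s["eef_pos"].round(1),"F",s["ft_force"].round(1),"gap",round(s["finger_gap"],1),flush=True)
def snap(name):
    for c in ("scene","top"):
        im=imaging.get_image(c); cv2.imwrite(f"pics/{name}_{c}.png",im[:,:,::-1])
def pick(k,zup=160):
    x,y,a=K[k]; env.move_ptp([x,y,zup],ori(a,1)); st("above")
    hit=env.move_l([x,y,GZ],speed=150,until_force=12); st(f"down hit={hit}")
    if not hit: env.close(squeeze=80); st("closed")
    return hit
E
python3 - <<'E'
from act import *
pick(1)
snap("g1")
E
python3 -c "
import cv2,numpy as np
a=cv2.imread('pics/g1_scene.png')[120:260,260:460];b=cv2.imread('pics/g1_top.png')[180:320,200:400]
cv2.imwrite('pics/g1z.png',cv2.resize(np.hstack([a,b]),None,fx=2,fy=2,interpolation=cv2.INTER_CUBIC))"
```

```text
above t 3.7 [449.   77.8 160.2] F [-0.6  0.3 -1.3] gap 85.8
down hit=False t 4.67 [449.5  77.   36.7] F [0.6 0.1 1. ] gap 85.2
closed t 5.34 [448.9  76.8  36.1] F [ 0.1 -0.2  0.4] gap 11.2
```

View pics/g1z.png

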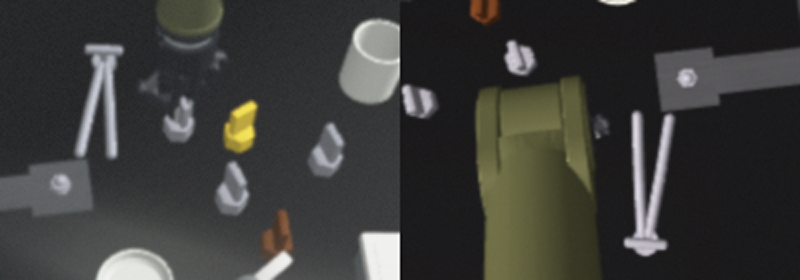

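The gap is 11 mm and the key sits between the dark fingers, so it is gripped on the wing. I'll lift it, carry it over and probe the nut.

```bash
cat >> act.py <<'E'
def tonut(z=85,dx=0,dy=0,da=0):
    env.move_l([N[0]+dx,N[1]+dy,z],ori(N[2]+da,1),speed=250); st("over nut")
def probe(dx=0,dy=0,da=0,f=12,zend=None,speed=40):
    h=env.move_l([N[0]+dx,N[1]+dy,GZ+6-1.5 if zend is None else zend],ori(N[2]+da,1),speed=speed,until_force=f); st(f"probe hit={h}"); return h
E
python3 - <<'E'
from act import *
x,y,a=K[1]
env.move_l([x,y,85],speed=200); st("lift")
tonut(80)
snap("n1")
probe()
snap("p1")
E
python3 -c "
import cv2,numpy as np
f=lambda n,v,u:cv2.imread('pics/'+n+'.png')[v-70:v+70,u-100:u+100]
im=np.vstack([np.hstack([f('n1_scene',200,290),f('n1_top',218,343)]),np.hstack([f('p1_scene',200,290),f('p1_top',218,343)])])
cv2.imwrite('pics/n1z.png',cv2.resize(im,None,fx=2,fy=2,interpolation=cv2.INTER_CUBIC))"
```

```text
lift t 5.83 [448.9  77.1  85.1] F [-0.1 -0.8 -1.9] gap 11.1
over nut t 6.73 [545.6 -81.7  78.7] F [ 0.3  0.3 -2. ] gap 11.0
probe hit=True t 7.48 [547.1 -83.   56. ] F [-2.2  0.5  6.4] gap 11.3
```

View pics/n1z.png

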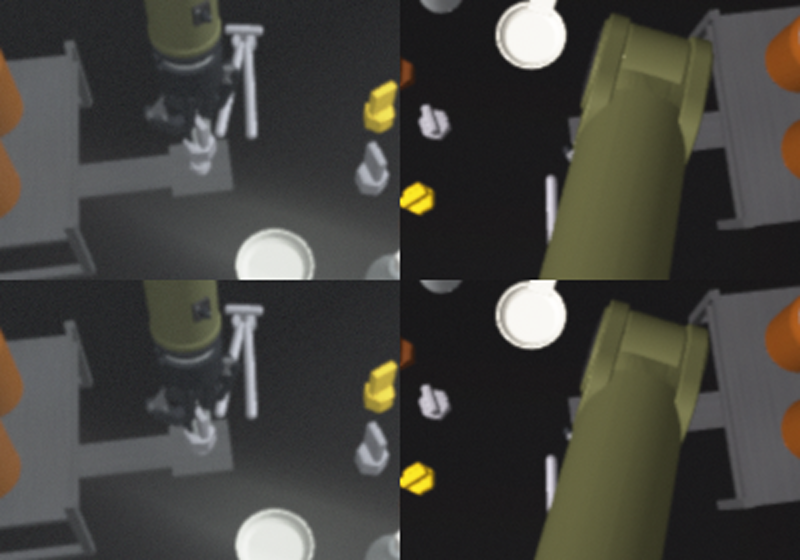

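Key 1 stopped at TCP z = 56.0, which puts its rim at 20 mm, on the top of the hexagon. That is exactly the "too small" height. The scene view shows it squarely over the nut, so I'll stand it back in its place.

```bash
cat >> act.py <<'E'
def putback(k):
    x,y,a=K[k]
    env.move_l([N[0],N[1],85],speed=150)
    env.move_l([x,y,85],ori(a,1),speed=250); st("above place")
    env.move_l([x,y,GZ+5],speed=150)
    env.pause(.15)
    h=env.move_l([x,y,GZ-2],speed=25,until_force=5); st(f"placed hit={h}")
    env.release(); st("released"); env.move_l([x,y,130],speed=200); st("up")
E
python3 - <<'E'
from act import *
putback(1)
snap("b1")
E
python3 -c "
import cv2,numpy as np
a=cv2.imread('pics/b1_scene.png')[120:260,260:460];b=cv2.imread('pics/b1_top.png')[180:320,200:400]
cv2.imwrite('pics/b1z.png',cv2.resize(np.hstack([a,b]),None,fx=2,fy=2,interpolation=cv2.INTER_CUBIC))"
```

```text
above place t 8.83 [449.   75.8  84.6] F [ 0.5 -0.6 -2.9] gap 10.9
placed hit=True t 9.72 [449.8  77.1  36.1] F [-1.3  0.3  5.9] gap 11.0
released t 10.43 [448.6  76.7  35. ] F [-0.5  0.3  0.4] gap 85.4
up t 11.06 [448.2  76.7 129.3] F [-0.2  0.2  0. ] gap 85.1
```

View pics/b1z.png

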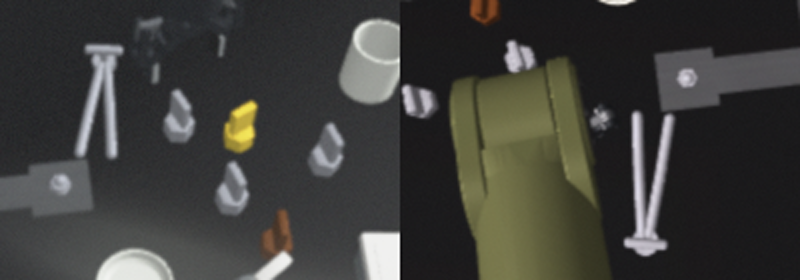

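Key 1 is upright again at crop (180,115). Key 2 next.

```bash
python3 - <<'E'
from act import *
if not pick(2,130):
    x,y,a=K[2]
    env.move_l([x,y,85],speed=200); st("lift")
    tonut(80)
    env.pause(.15)
    probe()
    snap("p2")
E
python3 -c "
import cv2,numpy as np
f=lambda n,v,u:cv2.imread('pics/'+n+'.png')[v-70:v+70,u-100:u+100]
im=np.hstack([f('p2_scene',200,290),f('p2_top',218,343)])
cv2.imwrite('pics/p2z.png',cv2.resize(im,None,fx=2,fy=2,interpolation=cv2.INTER_CUBIC))"
```

```text
above t 11.76 [564.5 144.5 128.1] F [-0.7 -0.1 -0.7] gap 85.5
down hit=False t 12.53 [565.9 145.   37. ] F [-0.5  0.3 -1.2] gap 85.4
closed t 13.2 [565.4 145.   36.1] F [-0.1  0.1  1.1] gap 10.9
lift t 13.59 [565.6 145.3  85.4] F [ 0.3  0.1 -1.9] gap 11.3
over nut t 14.66 [546.6 -81.4  79.3] F [ 0.4  0.1 -1.5] gap 10.7
probe hit=True t 15.7 [546.6 -83.1  42.1] F [-0.6  0.   4.6] gap 11.0
```

View pics/p2z.png

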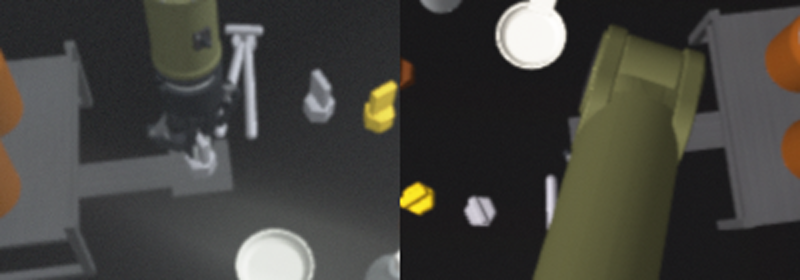

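Key 2 went down to TCP z = 42.1, so its rim is at 6 mm, fully home on the plate. I'll check that it holds still and look at it once more.

Run:
```python
from act import *
env.pause(.6); st("rest"); s=env.get_state(); R=Ro.from_rotvec(s["tool_rot"]).as_matrix(); print("tilt deg",np.degrees(np.arccos(-R[2,2])).round(2),s["wrist_torque"].round(2))
snap("f")
from fit import keyparts
im=cv2.imread("pics/f_scene.png"); big=cv2.resize(im,None,fx=6,fy=6,interpolation=cv2.INTER_CUBIC)
for P in keyparts(s["eef_pos"][0],s["eef_pos"][1],np.radians(37),6):
    q=np.array([px(p,"scene") for p in P]); h=cv2.convexHull(np.round((q+.5)*6).astype(np.int32)); cv2.polylines(big,[h],True,(0,255,0),1)
cv2.imwrite("pics/fz.png",big[150*6:240*6,235*6:355*6])
```

```text
rest t 16.4 [546.6 -83.1  42. ] F [-0.8 -0.5  5.7] gap 11.1
tilt deg 0.06 [0.04 0.17 0.09]
```

View pics/fz.png

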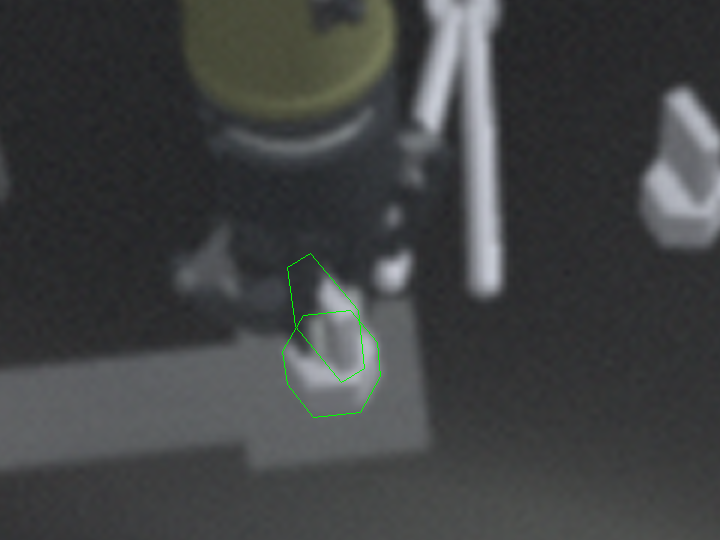

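View pics/f_scene.png

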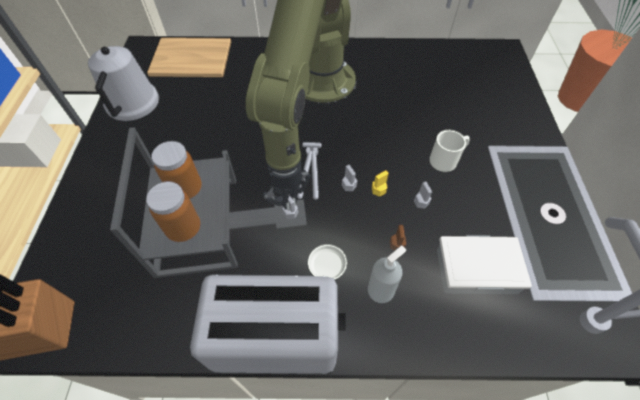

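The rest readings look right, but the overlay's lower edge doesn't clearly match, being grey on grey. I'll fit the key height in an averaged, contrast-stretched image.

Run:
```python
from fit import *
im=avg("scene",8); np.save("f_avg.npy",im)
u=(289,208); c=im[190:225,268:312].mean(2); c=np.clip((c-50)/(200-50)*255,0,255).astype(np.uint8)
def draw(zb):
    big=cv2.cvtColor(cv2.resize(c,None,fx=9,fy=9,interpolation=cv2.INTER_CUBIC),cv2.COLOR_GRAY2BGR)
    if zb is None: return big
    for P in keyparts(546.6,-83.1,np.radians(37),zb):
        q=np.array([px(p,"scene") for p in P])-[268,190]; h=cv2.convexHull(np.round((q+.5)*9).astype(np.int32)); cv2.polylines(big,[h],True,(0,255,0),1)
    return big
cv2.imwrite("pics/fh.png",np.vstack([np.hstack([draw(None),draw(6)]) ,np.hstack([draw(13),draw(20)])])[:, :])
```

```text
(no output)
```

View pics/fh.png

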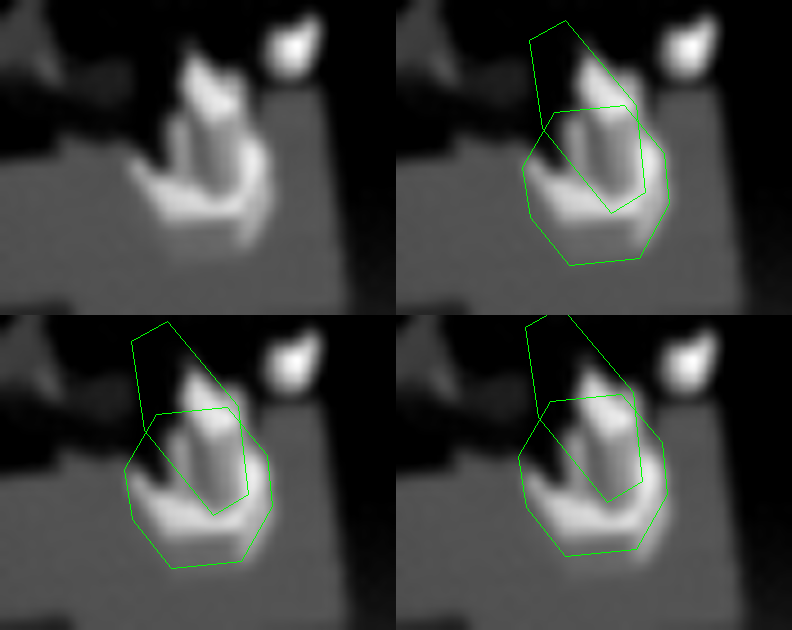

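Run:
```python
from fit import *
a=cv2.imread("pics/p1_scene.png").mean(2).astype(np.float32); n=cv2.imread("pics/n1_scene.png").mean(2).astype(np.float32); f=np.load("f_avg.npy").mean(2).astype(np.float32)
f=cv2.resize(f,None,fx=4,fy=4,interpolation=cv2.INTER_CUBIC)
for nm,img,p1 in (("p1",a,(547.1,-83.0,20)),("n1",n,(545.6,-81.7,42.7))):
    # bright barrel ledge + wing foot, gripped key at rim p1[2] -> now
    u=px((p1[0],p1[1],p1[2]+30),"scene"); i=np.round(u).astype(int)
    t=cv2.resize(img,None,fx=4,fy=4,interpolation=cv2.INTER_CUBIC)
    x0,y0,x1,y1=[4*k for k in (i[0]-8,i[1]-6,i[0]+8,i[1]+8)]
    T=t[y0:y1,x0:x1]; W=f[y0-48:y1+48,x0-32:x1+32]
    r=cv2.matchTemplate(W,T,cv2.TM_CCOEFF_NORMED); _,m,_,l=cv2.minMaxLoc(r)
    print(nm,"shift px",((l[0]-32)/4,(l[1]-48)/4),"score",round(m,3))
    for z in (6,13,20): print("  expected rim",z,(px((546.6,-83.1,z+30),"scene")-u).round(2))
```

```text
p1 shift px (0.25, 2.75) score 0.992
  expected rim 6 [0.34 2.73]
  expected rim 13 [0.16 1.29]
  expected rim 20 [-0.03 -0.16]
n1 shift px (0.5, 8.0) score 0.976
  expected rim 6 [0.41 8.04]
  expected rim 13 [0.23 6.61]
  expected rim 20 [0.04 5.15]
```

The picture shift confirms the rim is at 6 mm, so the key is home and did not slip in the grip. I'll hand in.

Run:
```python
from act import *
st("final"); env.sign_off()
```

```text
final t 16.9 [546.6 -83.1  42. ] F [-0.2  0.2  4.9] gap 11.2
the job is handed in; nothing more can be done
```

The second key I tried, which stood at about (565, 145), fits the nut. It is fully home and upright, and the gripper still holds it by the wing. I handed the job in at 16.9 s.

- **First key tried, at about (449, 77):** it stopped on the nut's top, with its rim at 20 mm. That is the height given for a key that is too small. I stood it back upright in its place, and a picture confirmed it.
- **Fitting key:** its rim rests on the foot plate at 6 mm. The tool tilt is 0.06°, the downward push about 5 N and the jaw gap 11 mm.
- **Third key:** not touched.

One check looked off at first. A drawn outline of the key at 6 mm sat about one pixel too low in the scene picture. Measuring how far the key had moved since the earlier pictures matched 6 mm to within 0.1 pixel, so I put the mismatch down to camera calibration. The last scene picture showed nothing else disturbed, and I did not turn the nut.

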